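# Tighten the cane press with the ratchet wrench

### The arm

A 6-joint arm with a two-finger parallel gripper is mounted at the origin on the work surface. World frame = base frame: x ahead of the robot, y to its left, z up, the work surface at z = 0. Lengths are in m, angles in rad, forces in N, time in s.
With the tool pointing down it reaches from about 0.225 to 0.875 m from the base axis. Payload 3.4 kg.
Tool frame: the origin (TCP) lies at the very end of the fingers, on their centre line; the grasp point (between the pads) lies 19 mm behind it (grasp_offset is the distance from the TCP to the grasp point, in m); y points along the fingers, z is the direction in which the jaws open and shut, and the axes are right-handed (so a half turn about y gives the same grasp; the last joint's range is limited). The gripper opens to 85 mm and grips with 20 to 120 N. Pads are 22 mm wide; open, the fingers measure 114 mm over their backs; the gripper's body (76 mm by 85 mm) begins 54 mm behind the grasp point. The pads swing forward as they close: fully open they stand 13 mm farther back than shut.
Start: joints at [-1.454, 0.276, 1.505, -0, 1.361, -0.121], TCP at [0.135, -0.559, 0.231] pointing down, gripper open.
Joint ranges: [-2.89, 2.89], [-0.75, 2.08], [0.22, 2.7], [-1.18, 4.32], [0.11, 2.71], [-2.7, 2.7]. Speed limits (rad/s): [2.57, 2.57, 3.14, 3.14, 3.14, 3.14].

### API

Orientations are given as a unit quaternion [w, x, y, z].
In Python, from rig import get_state, get_image, sign_off, grasp_offset gives the robot as it stands.
- The arm moves only by the shell command python3 -m jog 'ROWS' [FORCE]. ROWS is JSON, one flat list of numbers, 7 for each row, row after row: the closure in counts, from 0 (fully open) to 255 (shut), then the shift along the tool's x, y, z in cm, then the turn, a rotation vector about the tool's x, y, z in units of 8 degrees (1.0 is 8 degrees). In form: [jaw, tx, ty, tz, rx, ry, rz, jaw, tx, ty, tz, rx, ry, rz, ...]. A call has 1 to 12 rows; each row is the pose to reach, as a shift and turn from the pose commanded when the call began, along the tool's axes at that moment; what a row does not reach only later rows make up. A row lasts 1/8 s, in which the tool goes at most 62.5 mm and 10.7 degrees, less where a joint would pass 70% of its speed; a pose out of reach is approached as far as the arm can. A call with a gripper value outside its range is refused whole. The fingers move at their own pace and stop on an object; FORCE is the grip in N (left out, the last holds). Time passes only in rows, so rows that repeat a pose let the fingers close. It gives the time, the measured TCP pose, the force and the opening at its end, in the units of the state.
- get_state(): the state, without advancing time (a new reading comes with each control period).
- get_image(name): name is "scene" or "top"; returns a dict with "color" (480x640x3 uint8, blue, green, red), "mtx" (3x3 intrinsics, pixels), "R" (3x3) and "t" (3): a world point X has camera coordinates R X + t. Camera axes: x right, y down, z forward; pixel columns grow to the right and rows downward; lengths in m; the calibration is good to about 2 mm. A picture is of the moment at which its call begins. There is no depth.
- sign_off(): hands the job in, once; it reports no verdict.
The state is a dict: "clock": time; "qpos": joint angles; "qd": joint speeds; "effort": joint torques, N m; "position": TCP position; "ee_rot": TCP orientation; "contact_force": force on the tool from outside, world axes, zero at the start; "moment": the same for the moment, N m; "width": finger opening in m.
Only numpy, scipy, OpenCV 4.12 (cv2) and the standard library are available. Lean on these libraries where they do the work, as an engineer would, in place of code of your own. Each camera call takes 0.05 s, during which the arm holds its last target.

### The job

Tighten the little cane press: fit the ratchet wrench over the square head on its sloping top and swing the handle back and forth between the two guard pins, clockwise to drive and freely back, until the pointer has come right round to its stop. Keep the wrench on the head between strokes, turn the head only with the wrench and leave the glasses and other things where they are. Then lift the wrench off and set it down gently, flat on its socket and foot, on the bare top of the sideboard, and let go.

Things in the scene. Friction and masses are not known exactly. Their poses are not given: they have to be found in the camera images.
- wrench: Loose steel ratchet wrench, 191 mm long, about 0.42 kg. Origin: centre of the socket's open mouth; z up along the socket axis, handle along -x. It lies level on the table on the socket's mouth and a foot (18 mm across, 151 mm from the axis, same depth). Socket: 47 mm outside, 28 mm deep, 8 ridges inside that take a square at every 45 deg, with about 9 deg and 1.3 mm of play either way.
- wrench_grip (a point): On the middle line of the wrench's handle, 80 mm from the socket axis, 41 mm above the mouth; axes as wrench. The handle is a straight bar 18 mm wide and 18 mm high, from 31 to 162 mm from the axis. Swung clockwise seen from above it drives the socket; anticlockwise it slips with light drag, in clicks about 13 deg apart. The centre of mass is 31 mm from the socket axis, towards the handle.
- wrench_head (a point): Centre of the top of the wrench's round head, 54 mm above the mouth; head 62 mm across, with a round knob 30 mm across and 18 mm tall on it. How the socket stands relative to the handle is not known: if it lands on top of the square (26 mm above its seat), turn it a little and try again until it drops on; 45 deg of turn at most.
- press: Fixed small aluminium cane press, base 190 x 190 mm, with two rollers under a plate 130 x 170 mm that slopes 30 deg, low edge to -x. Origin: centre of the underside at table level, z up. The arbor axis leaves the plate's upper face at (0, 0, 150) mm and leans 30 deg from vertical: it points along (-0.5, 0, 0.866). The wrench goes on with its handle pointing downhill, to -x.
- guard_left (a point): Middle of the upper end, 70 mm above the sloping plate, of the guard pin on the press's +y side: 12 mm thick, parallel to the arbor axis and 50 mm from it, 65 deg round from straight downhill. The handle passes between the two pins and can swing about 47 deg either side of downhill.
- guard_right (a point): The same for the guard pin on the -y side.
- arbor_seat (a point): On the arbor axis, on top of its round collar (46 mm across, 14 mm above the plate): the socket's mouth rests here when fully on. z along the arbor axis, away from the plate; turns with the arbor, x and y across the flats. Above it stands the square head, 24.6 mm across flats, 26 mm tall, its top 7 mm tapering to 19 mm. The collar carries a short pointer, 42 mm from axis to tip.
- arbor (a joint): Turn of the arbor in rad, growing clockwise seen from above; 2.6 when the pointer is at its stop (a hard end, on the uphill side; the stop pin is 8 mm thick). It starts at 0 to 0.5, turns stiffly (about 0.3 N m) and stays where it is left.
- rum_bottle: Bystander: green glass bottle, 76 mm across, 270 mm tall, standing. Origin at the underside's centre.
- tumbler_a: Bystander: clear glass tumbler, 80 mm across, 95 mm tall, standing. Origin at the underside's centre.
- tumbler_b: Bystander: second, identical clear glass tumbler. Origin at the underside's centre.
- jigger: Bystander: steel jigger, 42 mm across, 78 mm tall, standing. Origin at the underside's centre.
- coaster: Bystander: white ceramic coaster, 95 mm square, 8 mm thick. Origin at the underside's centre.
- muddler: Bystander: bamboo muddler lying, 200 mm long along its x, head 30 mm thick at +x. Origin at table level, under its middle.
There are look-alikes about, which are no part of the job. Several things have the shape of the wrench; the one meant has the colours described above.

How it is judged:
By the outcome, as a careful person would: the job done as asked, in the order asked, and still so for the second after the job is handed in, with the robot touching nothing.
It also fails if it takes over 67 s, if anything falls off the work surface, if the arm or the gripper's body presses on something with over 40 N, if the wrist force passes 120 N, or if a joint passes its speed limit or range.

## Working session

There is one attempt and no reset: what is moved stays moved. The work goes in short steps, Python scripts to look and compute and a shell command to move; the robot and the scene stay as the last step left them, time stands still between calls to the robot, and variables do not carry over. Pictures are saved under pics/ and viewed, and the job is handed in when it is done.

```bash
ls; mkdir -p pics; python3 - <<'E'
from rig import *
import cv2
for n in("scene","top"):
    d=get_image(n); cv2.imwrite(f"pics/{n}0.png",d["color"]); print(n,d["mtx"].round(1).tolist(),d["R"].round(4).tolist(),d["t"].round(4).tolist())
s=get_state();print({k:s[k] for k in s}, grasp_offset)
E
```

```text
pics
scene [[566.0, 0.0, 320.7], [0.0, 566.0, 241.3], [0.0, 0.0, 1.0]] [[-0.7114, 0.7027, 0.0151], [0.4726, 0.4942, -0.7297], [-0.5202, -0.5119, -0.6836]] [0.3888, -0.1678, 1.6644]
top [[564.6, 0.0, 318.8], [0.0, 564.6, 235.6], [0.0, 0.0, 1.0]] [[-0.0039, -1.0, -0.0039], [-0.9983, 0.0041, -0.0575], [0.0575, 0.0037, -0.9983]] [0.0207, 0.5715, 1.4951]
{'clock': 0.1, 'qpos': array([-1.45399946e+00,  2.76528350e-01,  1.50601153e+00,  1.29394653e-05,
        1.36068844e+00, -1.20996995e-01]), 'qd': array([-1.54262278e-04, -3.88010116e-04, -4.57609659e-04, -4.94508290e-04,
       -1.73731323e-05,  9.57219088e-04]), 'effort': array([ 1.62060147e-03, -4.17697227e+01, -2.46405637e+01, -1.28153542e-04,
        5.84154957e-03,  2.55173717e-06]), 'position': array([ 0.13539249, -0.55835068,  0.23052615]), 'ee_rot': array([ 0.08387959, -0.08386822,  0.70269283, -0.70153626]), 'contact_force': array([ 0.42038653, -0.75382674, -0.25631813]), 'moment': array([ 0.00302891, -0.00132257,  0.04765227]), 'width': 0.0856033003633528} 0.0187
```

View pics/scene0.png

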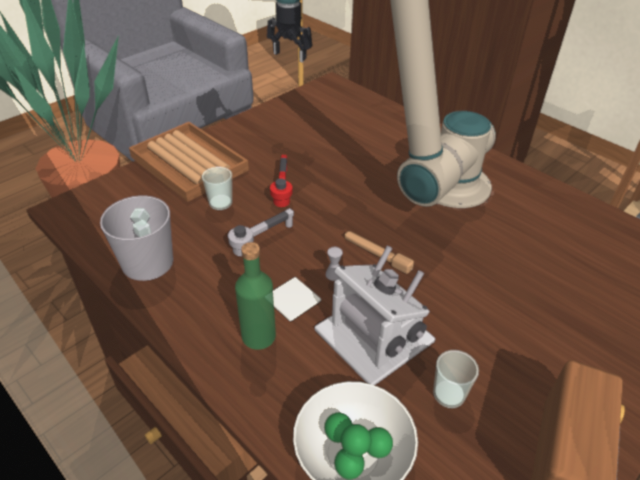

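View pics/top0.png

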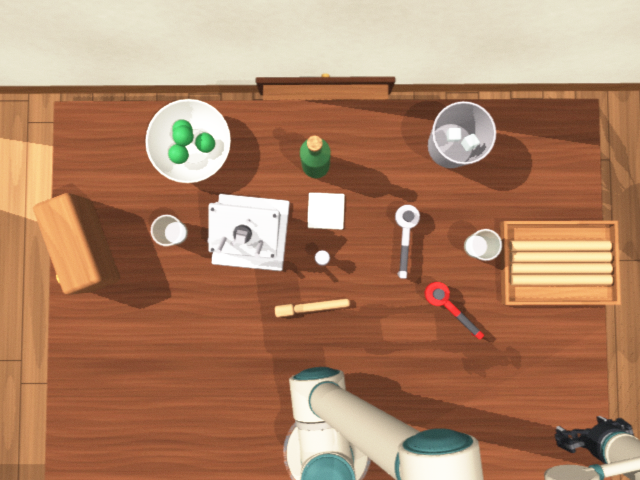

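The steel wrench is at top view (406,215), with its handle pointing down the image to (403,275). The press is at (250,232), with its pins on the robot side. The red wrench at (437,293) is a look-alike. Next I'll zoom in.

```bash
cat > h.py <<'E'
import numpy as np, cv2
from rig import *
from scipy.spatial.transform import Rotation as Ro
def ray(d,u,v):
    K,R,t=d["mtx"],d["R"],d["t"]
    return -R.T@t, R.T@np.linalg.solve(K,[u,v,1.])
def onz(d,u,v,z):
    c,r=ray(d,u,v); return c+r*(z-c[2])/r[2]
def proj(d,X):
    p=d["mtx"]@(d["R"]@np.asarray(X)+d["t"]); return p[:2]/p[2]
def tri(d1,p1,d2,p2):
    c1,r1=ray(d1,*p1);c2,r2=ray(d2,*p2)
    s=np.linalg.lstsq(np.c_[r1,-r2],c2-c1,rcond=None)[0]
    a,b=c1+s[0]*r1,c2+s[1]*r2
    return (a+b)/2,np.linalg.norm(a-b)
def crop(d,x0,y0,w,h,f,fn):
    cv2.imwrite(fn,cv2.resize(d["color"][y0:y0+h,x0:x0+w],None,fx=f,fy=f,interpolation=cv2.INTER_CUBIC))
def Rt(): 
    q=get_state()["ee_rot"]; return Ro.from_quat([q[1],q[2],q[3],q[0]])
E
python3 - <<'E'
from h import *
t=get_image("top");s=get_image("scene")
a=lambda d,x,y,w,h:cv2.resize(d["color"][y:y+h,x:x+w],(400,300),interpolation=cv2.INTER_CUBIC)
cv2.imwrite("pics/c1.png",np.vstack([np.hstack([a(t,200,185,100,75),a(t,360,200,100,75)]),np.hstack([a(s,310,240,140,105),a(s,215,195,100,75)])]))
print(Rt().as_matrix().round(3))
E
```

```text
[[-0.972 -0.     0.236]
 [-0.236  0.001 -0.972]
 [-0.    -1.    -0.001]]
```

View pics/c1.png

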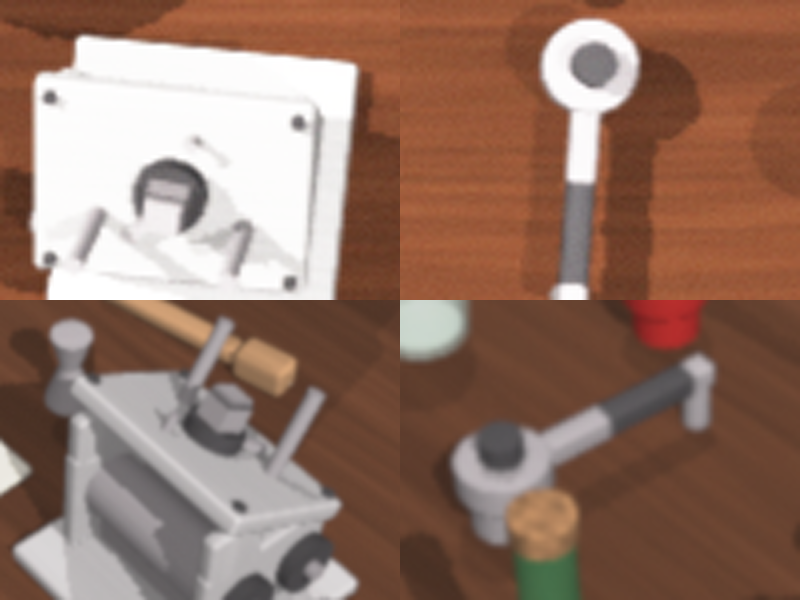

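```bash
python3 - <<'E'
from h import *
t=get_image("top");s=get_image("scene")
T=lambda x,y:(200+x/4,185+y/4); S=lambda x,y:(310+x*.35,240+(y-300)*.35)
for n,a,b in[("gl",T(83,255),S(317,395)),("gr",T(234,270),S(225,323)),("gl base",T(100,213),S(272,470)),("gr base",T(244,227),S(192,385)),
 ("bolt a",T(50,97),S(239,507)),("bolt L",T(50,258),S(328,492)),("sqtop",T(171,188),S(228,392))]:
    X,e=tri(t,a,s,b);print(n,X.round(4),round(e,4))
for n,p,z in[("bc TL",T(80,38),.01),("bc TR",T(357,65),.01)]: print(n,onz(t,*p,z).round(4))
W=lambda x,y:(360+(x-400)/4,200+y/4);V=lambda x,y:(215+(x-400)*.25,195+(y-300)*.25)
print("head",onz(t,*W(588,67),.05), "knob",tri(t,W(594,65),s,V(501,435)))
g=t["color"]; hsv=cv2.cvtColor(g,cv2.COLOR_BGR2HSV)
m=((hsv[...,1]<60)&(hsv[...,2]>60)).astype(np.uint8); m[:200]=0;m[285:]=0;m[:,:385]=0;m[:,425:]=0
m[(np.arange(480)<228)]=0
n,l,st,c=cv2.connectedComponentsWithStats(m)
i=1+np.argmax(st[1:,4]);print(st[i]);ys,xs=np.where(l==i);pts=np.array([onz(t,x,y,.05) for x,y in zip(xs,ys)])[:,:2]
vx=cv2.fitLine(pts.astype(np.float32),cv2.DIST_L2,0,.01,.01).ravel();print(vx,pts.min(0),pts.max(0))
E
```

```text
gl [0.5281 0.2532 0.1967] 0.0104
gr [0.5194 0.1632 0.1979] 0.0085
gl base [0.5579 0.2504 0.1389] 0.0037
gr base [0.5472 0.1617 0.152 ] 0.0072
bolt a [0.6265 0.2738 0.1755] 0.0016
bolt L [0.5314 0.2839 0.1214] 0.0023
sqtop [0.5667 0.2036 0.1905] 0.0138
bc TL [0.6844 0.2851 0.01  ]
bc TR [0.6653 0.098  0.01  ]
head [ 0.61830126 -0.21296102  0.05      ] knob (array([ 0.61785099, -0.21400789,  0.0679782 ]), np.float64(0.00028588856616987453))
[398 228  13  51 369]
[ 0.9961249  -0.08794978  0.52495563 -0.20415835] [ 0.45819875 -0.22043018] [ 0.58879573 -0.18755979]
```

```bash
python3 - <<'E'
from h import *
t=get_image("top");s=get_image("scene")
T=lambda x,y:(200+x/4,185+y/4); S=lambda x,y:(310+x*.35,240+(y-300)*.35)
yaw=np.radians(-5.7);o=np.array([.578,.202,0])
for it in range(3):
    Rz=Ro.from_euler('z',yaw).as_matrix()
    P0=o+[0,0,.15]+Rz@np.array([-.5,0,.866])*.002; n=Rz@np.array([-.5,0,.866])
    def pl(d,p,h=0):
        c,r=ray(d,*p); return Rz.T@(c+r*(n@(P0+n*h-c))/(n@r)-o)
    for p in[(50,97),(298,122),(50,258),(290,282)]: print(pl(t,T(*p)).round(4),end='')
    print()
    print("scene",[pl(s,S(*p)).round(4) for p in[(239,507),(328,492)]])
    c=pl(t,T(170.5,198),.012);print("collar top",c.round(4),"scene",pl(s,S(213,425),.012).round(4))
    break
for nm,L in[("gl",(-.0533,.0453,.200)),("gr",(-.0533,-.0453,.2)),("base",(.095,.095,.01)),("b2",(.095,-.095,.01)),("b3",(-.095,-.095,.01)),("sqtop",(-.095,0,.1846+.0)),("seat",(-.007,0,.162)),("headtop",(-.020,0,.1846))]:
    X=o+Rz@np.array(L);p=proj(t,X);q=proj(s,X);print(nm,X.round(3),"topcrop",((p-[200,185])*4).round(0),"scenecrop",((q-[310,240])/.35+[0,300]).round(0))
E
```

```text
[0.0416 0.0755 0.1763][ 0.0408 -0.0742  0.1759][-0.0537  0.076   0.1213][-0.0543 -0.0742  0.1209]
scene [array([0.0408, 0.077 , 0.1759]), array([-0.0568,  0.0767,  0.1195])]
collar top [-0.0111 -0.0004  0.1597] scene [-0.0063  0.0043  0.1625]
gl [0.529 0.252 0.2  ] topcrop [ 76. 258.] scenecrop [308. 392.]
gr [0.52  0.162 0.2  ] topcrop [230. 273.] scenecrop [217. 321.]
base [0.682 0.287 0.01 ] topcrop [77. 42.] scenecrop [178. 708.]
b2 [0.663 0.098 0.01 ] topcrop [357.  68.] scenecrop [ 13. 543.]
b3 [0.474 0.117 0.01 ] topcrop [329. 349.] scenecrop [191. 431.]
sqtop [0.483 0.211 0.185] topcrop [149. 336.] scenecrop [300. 345.]
seat [0.571 0.203 0.162] topcrop [170. 191.] scenecrop [209. 422.]
headtop [0.558 0.204 0.185] topcrop [163. 210.] scenecrop [226. 391.]
```

```bash
cat >> h.py <<'E'
PO=np.array([.579,.202,0]);PY=np.radians(-5.7)
def togo(p,R):
    """print row for target TCP p, R (matrix) from the measured pose"""
    s=get_state();R0=Rt().as_matrix()
    d=R0.T@(np.asarray(p)-s["position"])*100; w=Ro.from_matrix(R0.T@R).as_rotvec(degrees=True)/8
    print("row",d.round(2),w.round(2),"q",s["qpos"].round(2),"t",round(s["clock"],2),"F",s["contact_force"].round(1),"w",round(s["width"],4))
def axes(x,y):
    x=np.array(x)/np.linalg.norm(x);y=np.array(y)/np.linalg.norm(y);return np.c_[x,y,np.cross(x,y)]
# wrench lying
RW=axes((.9961,-.088,0),(0,0,-1))
# wrench on press, swing a deg anticlockwise-from-above positive about arbor axis, mouth h above seat
def onpress(a,h,r=.08,up=.041,dxy=(0,0)):
    Rz=Ro.from_euler('z',PY).as_matrix(); ax=Rz@np.array([-.5,0,.866025]); xx=Rz@np.array([.866025,0,.5])
    xr=Ro.from_rotvec(ax*np.radians(a)).apply(xx)
    seat=PO+[0,0,.15]+.014*ax+Rz@np.r_[dxy,0]
    g=seat+ax*(h+up)-xr*r
    R=axes(xr,-ax); return g+R[:,1]*grasp_offset,R
E
python3 - <<'E'
from h import *
togo((.5383,-.2055,.13),RW)
E
```

```text
row [-47.47  10.12 -24.84] [  0.   -20.17  -0.  ] q [-1.45  0.28  1.51 -0.    1.36 -0.12] t 0.4 F [1.1 0.2 0. ] w 0.0856
```

```bash
python3 -m jog '[0,-47.5,5,-24.8,0,-20.17,0, 0,-47.5,5,-24.8,0,-20.17,0, 0,-47.5,5,-24.8,0,-20.17,0, 0,-47.5,5,-24.8,0,-20.17,0, 0,-47.5,5,-24.8,0,-20.17,0, 0,-47.5,5,-24.8,0,-20.17,0, 0,-47.5,5,-24.8,0,-20.17,0, 0,-47.5,5,-24.8,0,-20.17,0, 0,-47.5,5,-24.8,0,-20.17,0, 0,-47.5,5,-24.8,0,-20.17,0, 0,-47.5,5,-24.8,0,-20.17,0, 0,-47.5,5,-24.8,0,-20.17,0]'; python3 - <<'E'
from h import *
togo((.5383,-.2055,.13),RW)
E
```

```text
clock: 1.9
position: [0.5388, -0.2057, 0.1812]
ee_rot: [-0.67, 0.67, -0.225, 0.225]
contact_force: [-0.4, -0.1, -0.3]
width: 0.0854
row [-0.05  5.12 -0.02] [ 0. -4. -0.] q [-0.49  0.31  1.58 -0.    1.25 -1.41] t 1.9 F [-0.4 -0.1 -0.3] w 0.0854
```

```bash
python3 -m jog '[0,-0.05,5.1,0,0,-4,0, 0,-0.05,5.1,0,0,-4,0, 0,-0.05,5.1,0,0,-4,0, 0,-0.05,5.1,0,0,-4,0]'; python3 - <<'E'
from h import *
togo((.5383,-.2055,.022),RW)
t=get_image("top");crop(t,340,180,130,98,6,"pics/g1.png")
s=get_image("scene");crop(s,215,160,130,98,6,"pics/g2.png")
E
```

```text
clock: 2.4
position: [0.5383, -0.2057, 0.1302]
ee_rot: [-0.706, 0.706, -0.034, 0.034]
contact_force: [-0.3, -0.1, -0.8]
width: 0.0852
row [-0.   10.82  0.02] [ 0.   -0.07 -0.  ] q [-0.49  0.35  1.66 -0.    1.13 -1.96] t 2.4 F [-0.3 -0.1 -0.8] w 0.0852
```

View pics/g1.png

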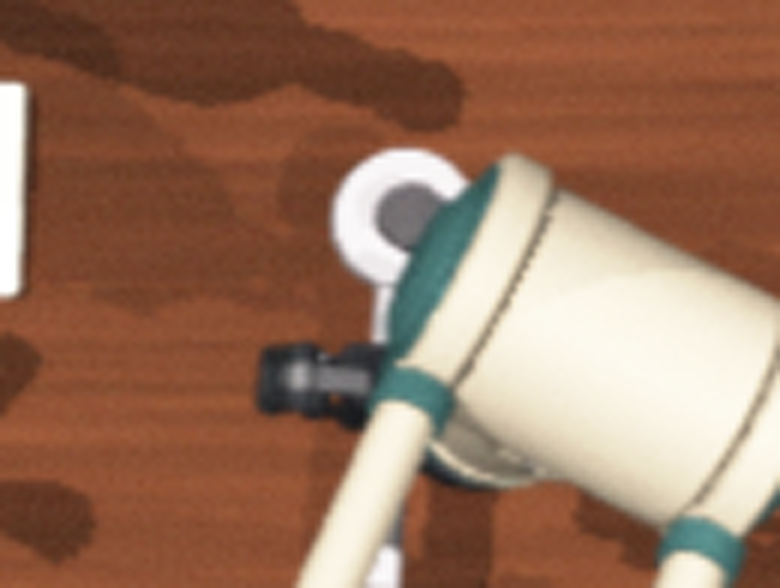

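View pics/g2.png

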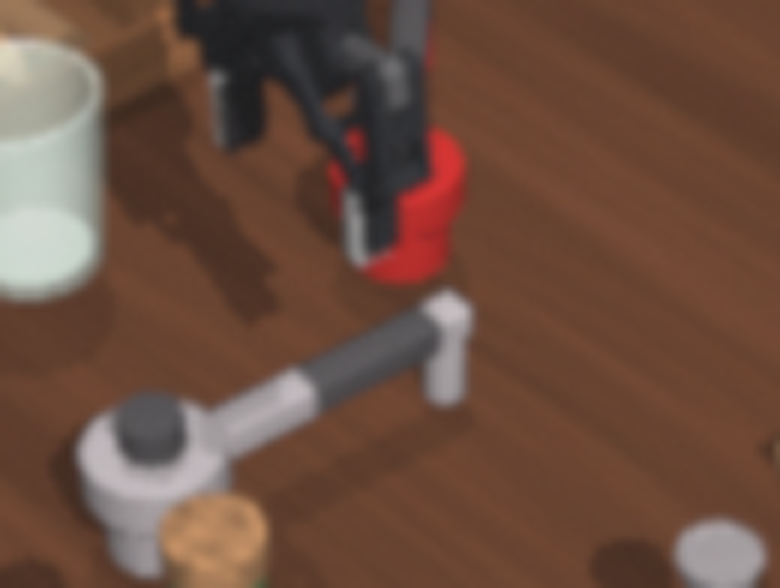

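The gripper is aligned over the handle (top crop about 390,390), and the red look-alike is clear of it. I'll descend and grip.

```bash
python3 -m jog '[0,0,6,0,0,0,0, 0,0,10.8,0,0,0,0, 0,0,10.8,0,0,0,0, 255,0,10.8,0,0,0,0, 255,0,10.8,0,0,0,0, 255,0,10.8,0,0,0,0, 255,0,10.8,0,0,0,0, 255,0,10.8,0,0,0,0, 255,0,10.8,0,0,0,0, 255,0,10.8,0,0,0,0]' 100; python3 - <<'E'
from h import *
togo((.5383,-.2055,.022),RW)
E
```

```text
clock: 3.75
position: [0.539, -0.2061, 0.0238]
ee_rot: [-0.706, 0.707, -0.033, 0.034]
contact_force: [-1.6, 1.6, 6.6]
width: 0.0164
row [-0.07  0.18  0.05] [ 0.01 -0.05  0.02] q [-0.49  0.46  1.79 -0.    0.89 -1.96] t 3.75 F [-1.6  1.6  6.6] w 0.0164
```

```bash
python3 -m jog '[255,0,-3,0,0,0,0, 255,0,-9,0,0,0,0, 255,0,-15,0,0,0,0, 255,0,-21,0,0,0,0, 255,0,-26,0,0,0,0, 255,0,-26,0,0,0,0,255,0,-26,0,0,0,0]'; python3 - <<'E'
from h import *
s=get_image("scene");crop(s,200,100,195,147,4,"pics/l2.png")
p,R=onpress(30,.08,up=.0425);print(p,R.round(2).tolist());togo(p,R)
E
```

```text
clock: 4.62
position: [0.5369, -0.205, 0.2802]
ee_rot: [0.707, -0.706, 0.035, -0.032]
contact_force: [-0.8, -0.1, -3.7]
width: 0.0163
[0.45671513 0.17400692 0.21737672] [[0.8, 0.5, -0.34], [0.42, -0.05, 0.9], [0.43, -0.87, -0.25]]
row [-11.53   6.35  36.94] [-1.01 -3.64 -3.69] q [-0.49  0.26  1.41 -0.    1.48 -1.96] t 4.67 F [-0.7  0.6 -4.1] w 0.016
```

View pics/l2.png

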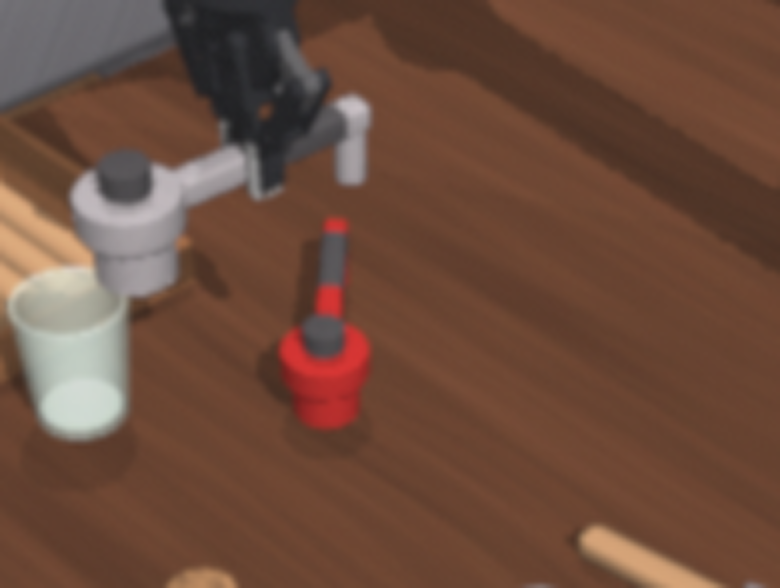

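```bash
python3 -m jog '[255,-1,0,4,-0.1,-0.4,-0.4, 255,-2.5,0,9,-0.25,-0.9,-0.9, 255,-4,0,14,-0.4,-1.4,-1.4, 255,-5.5,0,19,-0.55,-2,-2, 255,-7,0,24,-0.7,-2.5,-2.5, 255,-9,0,29,-0.85,-3.1,-3.1, 255,-10.5,0,34,-1,-3.64,-3.69, 255,-11.5,0,36.9,-1,-3.64,-3.69, 255,-11.5,0,36.9,-1,-3.64,-3.69, 255,-11.5,0,36.9,-1,-3.64,-3.69]'; python3 - <<'E'
from h import *
p,R=onpress(30,.06,up=.0425);togo(p,R)
E
```

```text
clock: 5.92
position: [0.4577, 0.172, 0.28]
ee_rot: [-0.611, 0.725, 0.318, 0.03]
contact_force: [-0.7, 0.6, -3.0]
width: 0.0163
row [-2.69  7.36  1.8 ] [ 0.01  0.02 -0.01] q [ 0.4  -0.1   1.93 -0.32  0.86 -1.45] t 5.92 F [-0.7  0.6 -3. ] w 0.0163
```

```bash
python3 -m jog '[255,-2.7,3.7,1.8,0,0,0, 255,-2.7,7.3,1.8,0,0,0, 255,-2.7,7.3,1.8,0,0,0,255,-2.7,7.3,1.8,0,0,0]'; python3 - <<'E'
from h import *
p,R=onpress(30,.03,up=.0425);togo(p,R)
t=get_image("top");crop(t,190,170,130,98,6,"pics/p1.png")
s=get_image("scene");crop(s,310,170,160,120,5,"pics/p2.png")
E
```

```text
clock: 6.42
position: [0.4686, 0.173, 0.2035]
ee_rot: [-0.61, 0.724, 0.319, 0.032]
contact_force: [0.7, 0.1, -3.6]
width: 0.0161
row [-0.32  3.2   0.16] [ 0.02 -0.    0.03] q [ 0.39 -0.01  2.06 -0.4   0.65 -1.34] t 6.42 F [ 0.7  0.1 -3.6] w 0.0161
```

View pics/p1.png

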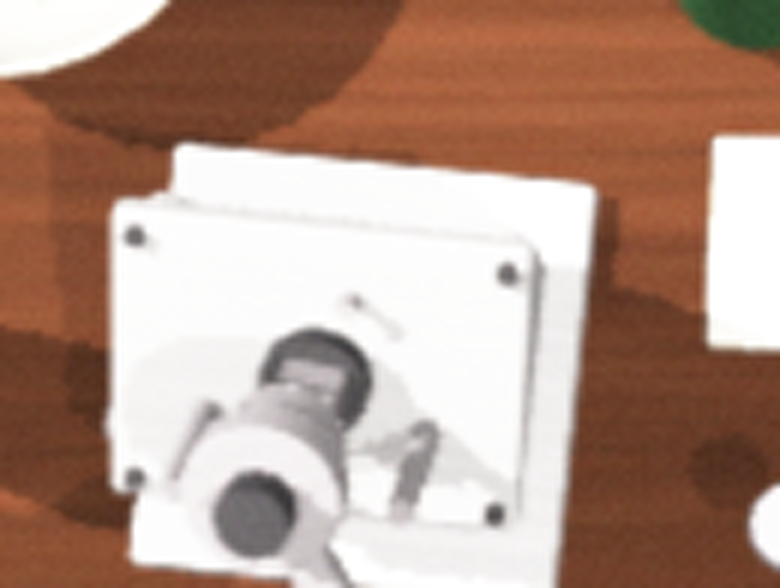

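View pics/p2.png

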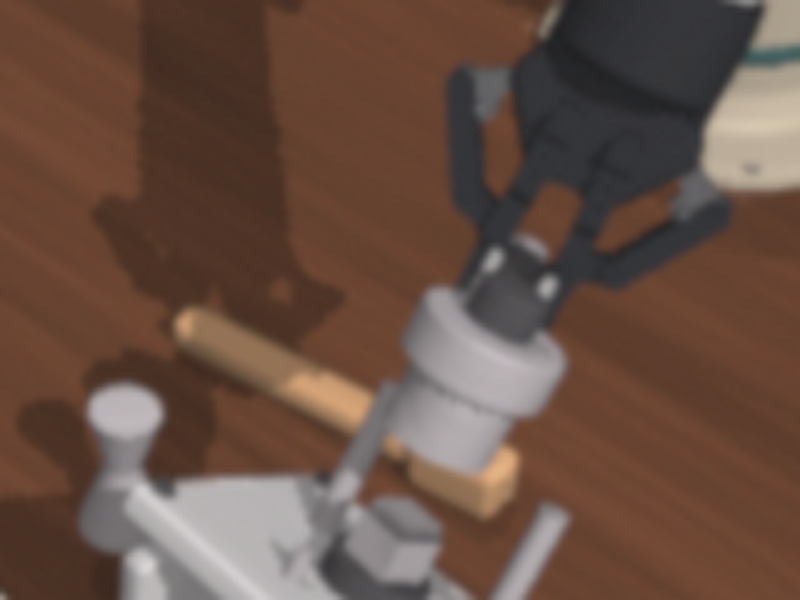

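```bash
python3 - <<'E'
from h import *
t=get_image("top");s=get_image("scene")
st=get_state();R=Rt().as_matrix()
g=st["position"]-R[:,1]*grasp_offset
org=g+R[:,1]*.0425+R[:,0]*.0795
for n,h in(("knobtop",.072),("headtop",.054),("mouth",0)):
    X=org-R[:,1]*h;print(n,X.round(4),"top",((proj(t,X)-[190,170])*6).round(0),"scene",((proj(s,X)-[310,170])*5).round(0))
Rz=Ro.from_euler('z',PY).as_matrix();ax=Rz@np.array([-.5,0,.866]);
for h in(.014,.04):
  X=PO+[0,0,.15]+ax*h;print("arbor",h,X.round(4),"top",((proj(t,X)-[190,170])*6).round(0),"scene",((proj(s,X)-[310,170])*5).round(0))
d=org-(PO+[0,0,.15]);print("wrench axis offset",(d-ax*(d@ax)).round(4),"h",d@ax-.014)
E
```

```text
knobtop [0.5072 0.2099 0.2808] top [250. 530.] scene [515. 281.]
headtop [0.5163 0.209  0.2652] top [259. 506.] scene [494. 321.]
mouth [0.5434 0.2063 0.2186] top [285. 439.] scene [432. 435.]
arbor 0.014 [0.572  0.2027 0.1621] top [315. 374.] scene [365. 564.]
arbor 0.04 [0.5591 0.204  0.1846] top [304. 403.] scene [393. 511.]
wrench axis offset [0.0029 0.0005 0.0016] h 0.06335052852023394
```

```bash
python3 -m jog '[255,-0.3,1.5,0.15,0,0,0, 255,-0.3,3.0,0.15,0,0,0, 255,-0.3,3.0,0.15,0,0,0]'; python3 - <<'E'
from h import *
p,R=onpress(30,.0,up=.0425);togo(p,R)
s=get_image("scene");crop(s,340,200,107,80,7,"pics/p3.png")
E
```

```text
clock: 7.0
position: [0.4798, 0.1722, 0.1751]
ee_rot: [-0.61, 0.724, 0.319, 0.031]
contact_force: [0.7, -0.1, -3.0]
width: 0.0166
row [ 0.06  3.18 -0.09] [0.02 0.01 0.02] q [ 0.37  0.04  2.1  -0.44  0.57 -1.31] t 7.0 F [ 0.7 -0.1 -3. ] w 0.0166
```

View pics/p3.png

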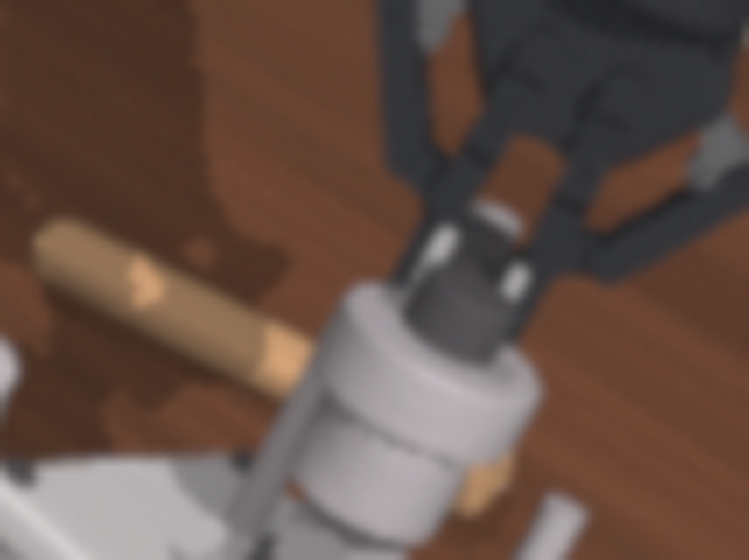

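```bash
python3 -m jog '[255,0.05,0.4,-0.05,0,0,0, 255,0.05,0.7,-0.05,0,0,0, 255,0.05,0.9,-0.05,0,0,0, 255,0.05,0.9,-0.05,0,0,0]'; python3 - <<'E'
from h import *
p,R=onpress(30,.0,up=.0425);togo(p,R);print(R.T@get_state()["contact_force"])
E
```

```text
clock: 7.55
position: [0.4843, 0.1714, 0.1673]
ee_rot: [-0.611, 0.724, 0.319, 0.031]
contact_force: [-3.9, 0.7, -1.7]
width: 0.0162
row [ 0.08  2.28 -0.06] [0.02 0.01 0.01] q [ 0.37  0.05  2.11 -0.45  0.55 -1.3 ] t 7.55 F [-3.9  0.7 -1.7] w 0.0162
[-3.53675196 -0.48802683  2.41635136]
```

```bash
python3 -m jog '[255,0.1,0.15,0.5,0,0.5,0, 255,0.15,0.2,1.05,0,1,0, 255,0.25,0.2,1.6,0,1.5,0, 255,0.4,0.25,2.15,0,2,0, 255,0.4,0.25,2.15,0,2,0]'; python3 - <<'E'
from h import *
p,R=onpress(14,.0,up=.0425);togo(p,R);print(R.T@get_state()["contact_force"])
E
```

```text
clock: 8.18
position: [0.4788, 0.1921, 0.1604]
ee_rot: [-0.649, 0.713, 0.23, 0.13]
contact_force: [-14.0, 0.4, 3.0]
width: 0.0165
row [ 0.27  2.06 -0.01] [ 0.01  0.01 -0.01] q [ 0.43  0.07  2.1  -0.49  0.56 -0.92] t 8.18 F [-14.    0.4   3. ] w 0.0165
[-10.53707223  -9.53761136   1.59193221]
```

```bash
python3 -m jog '[255,-0.15,0,0,0,0,0, 255,-0.3,0,0,0,0,0, 255,-0.3,0,0,0,0,0]'; python3 - <<'E'
from h import *
p,R=onpress(14,.0,up=.0425);togo(p,R);print(R.T@get_state()["contact_force"])
s=get_image("scene");t=get_image("top")
cv2.imwrite("pics/q.png",np.hstack([cv2.resize(x,(400,400),interpolation=cv2.INTER_CUBIC) for x in(t["color"][195:275,200:280],s["color"][215:295,350:430])]))
E
```

```text
clock: 8.55
position: [0.4785, 0.1922, 0.1604]
ee_rot: [-0.649, 0.713, 0.231, 0.132]
contact_force: [-7.5, -0.4, 0.5]
width: 0.016
row [ 0.29  2.07 -0.03] [0.01 0.01 0.02] q [ 0.43  0.07  2.11 -0.5   0.56 -0.92] t 8.55 F [-7.5 -0.4  0.5] w 0.016
[-6.31649023 -4.16928839  0.36985993]
```

View pics/q.png

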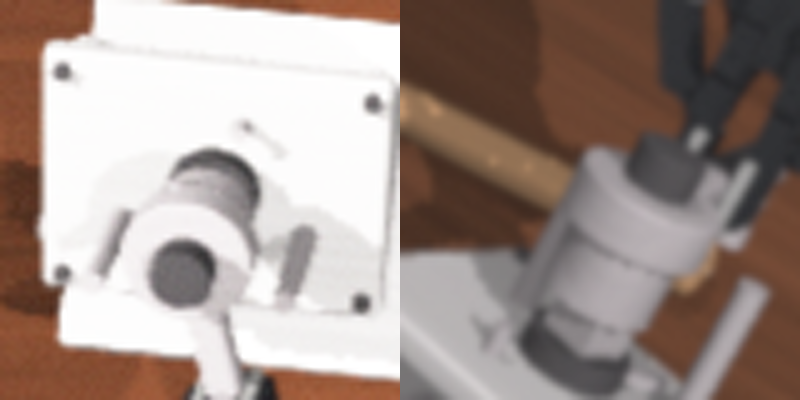

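```bash
python3 -m jog '[255,0,0.1,0.55,0,0.5,0, 255,0.1,0.2,1.1,0,1,0, 255,0.2,0.25,1.65,0,1.5,0, 255,0.3,0.3,2.2,0,2,0, 255,0.3,0.3,2.2,0,2,0]'; python3 - <<'E'
from h import *
p,R=onpress(-2,.0,up=.0425);togo(p,R);print(R.T@get_state()["contact_force"])
E
```

```text
clock: 9.28
position: [0.479, 0.215, 0.1552]
ee_rot: [-0.676, 0.687, 0.138, 0.229]
contact_force: [-7.0, 3.7, -4.9]
width: 0.0165
row [ 0.47  1.71 -0.  ] [-0.01  0.    0.  ] q [ 0.48  0.1   2.09 -0.53  0.57 -0.56] t 9.28 F [-7.   3.7 -4.9] w 0.0165
[-8.8811485   0.58301817  2.71160647]
```

```bash
python3 -m jog '[255,-0.2,0.2,0,0,0,0, 255,-0.4,0.4,0,0,0,0, 255,-0.4,0.6,0,0,0,0, 255,-0.4,0.6,0,0,0,0]'; python3 - <<'E'
from h import *
p,R=onpress(-2,.0,up=.0425);togo(p,R);print(R.T@get_state()["contact_force"])
E
```

```text
clock: 9.78
position: [0.4811, 0.2149, 0.1495]
ee_rot: [-0.675, 0.687, 0.139, 0.23]
contact_force: [-2.3, 2.5, -5.3]
width: 0.0157
row [ 0.58  1.12 -0.01] [-0.01  0.01  0.03] q [ 0.48  0.11  2.1  -0.55  0.55 -0.54] t 9.78 F [-2.3  2.5 -5.3] w 0.0157
[-4.93368728  3.35115835  2.05549584]
```

```bash
python3 -m jog '[255,-0.1,0.3,0,0,0,0, 255,-0.1,0.6,0,0,0,0, 255,-0.1,0.9,0,0,0,0, 255,-0.1,1.1,0,0,0,0, 255,-0.1,1.1,0,0,0,0]'; python3 - <<'E'
from h import *
p,R=onpress(-2,.0,up=.0425);togo(p,R);print(R.T@get_state()["contact_force"])
s=get_image("scene");t=get_image("top")
cv2.imwrite("pics/q2.png",np.hstack([cv2.resize(x,(400,400),interpolation=cv2.INTER_CUBIC) for x in(t["color"][195:275,200:280],s["color"][215:295,350:430])]))
E
```

```text
clock: 10.4
position: [0.4854, 0.2144, 0.1403]
ee_rot: [-0.675, 0.687, 0.14, 0.23]
contact_force: [-8.2, 3.7, 4.8]
width: 0.0163
row [ 0.66  0.11 -0.01] [-0.01  0.01  0.04] q [ 0.47  0.13  2.11 -0.58  0.52 -0.52] t 10.4 F [-8.2  3.7  4.8] w 0.0163
[-5.08494473 -8.46177143  2.6664498 ]
```

View pics/q2.png

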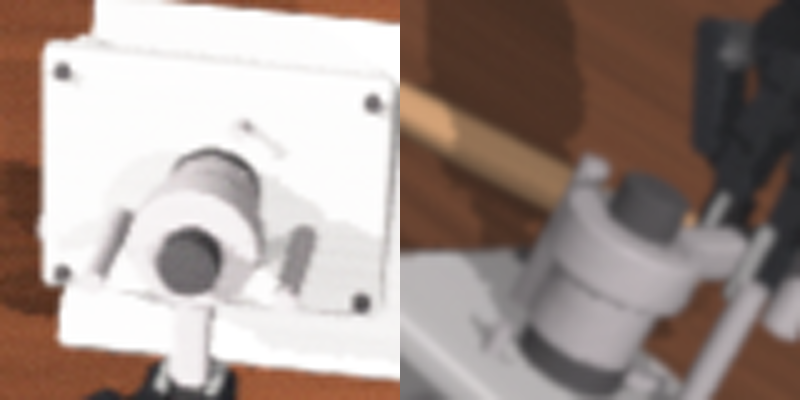

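Seated: the socket skirt meets the collar (scene crop ~580,350). First drive stroke clockwise.

```bash
python3 -m jog '[255,0.02,-0.05,0.55,0,0.5,0, 255,0.08,-0.05,1.11,0,1,0, 255,0.31,-0.05,2.2,0,2,0, 255,0.69,-0.05,3.25,0,3,0, 255,1.22,-0.05,4.24,0,4,0, 255,1.7,-0.05,4.93,0,4.75,0, 255,1.7,-0.05,4.93,0,4.75,0]'; cat >> h.py <<'E'
PO=PO+Ro.from_euler('z',PY).as_matrix()@np.array([-.0066*.866,0,-.0066*.5])
def now(a):
    p,R=onpress(a,.0,up=.0425+.0011);togo(p,R);st=get_state();print("tool F",(R.T@st["contact_force"]).round(1),"M",(R.T@st["moment"]).round(2))
E
python3 - <<'E'
from h import *
now(-40)
E
```

```text
clock: 11.38
position: [0.506, 0.2641, 0.1501]
ee_rot: [0.686, -0.573, 0.088, -0.441]
contact_force: [-10.3, 10.7, 3.9]
width: 0.0164
row [ 0.22  0.06 -0.21] [-0.06  0.    0.  ] q [ 0.55  0.18  2.   -0.57  0.6   0.19] t 11.38 F [-10.3  10.7   3.9] w 0.0164
tool F [-12.2  -9.    2.3] M [ 0.17 -0.44  1.79]
```

```bash
python3 - <<'E'
from h import *
s=get_image("scene");t=get_image("top")
cv2.imwrite("pics/q3.png",np.hstack([cv2.resize(x,(400,400),interpolation=cv2.INTER_CUBIC) for x in(t["color"][195:275,200:280],s["color"][215:295,350:430])]))
E
```

```text
(no output)
```

View pics/q3.png

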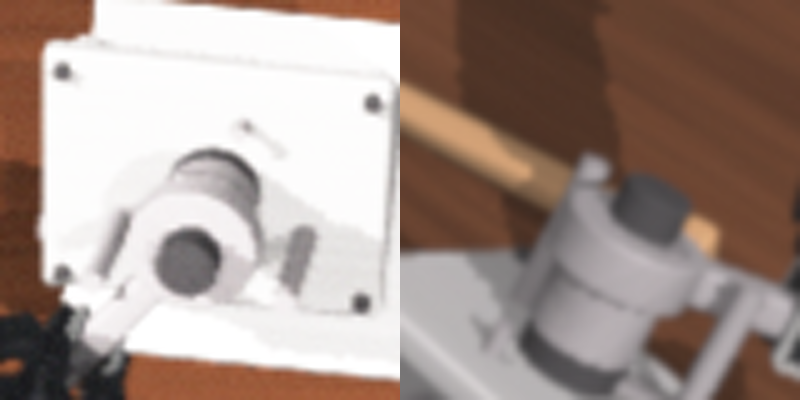

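```bash
python3 - <<'E'
from h import *
for a in(-20,0,20,40): now(a)
E
```

```text
row [ 0.71  0.04 -2.94] [-0.06 -2.5   0.01] q [ 0.55  0.18  2.01 -0.57  0.6   0.19] t 11.47 F [-9.9 11.2  2.2] w 0.0164
tool F [-11.4  -7.4   6.7] M [ 0.8  -0.44  1.65]
row [ 2.09  0.02 -5.35] [-0.06 -5.    0.02] q [ 0.55  0.18  2.01 -0.57  0.6   0.19] t 11.47 F [-9.9 11.2  2.2] w 0.0164
tool F [-8.4 -7.4 10.2] M [ 1.32 -0.44  1.28]
row [ 4.22  0.01 -7.13] [-0.05 -7.5   0.03] q [ 0.55  0.18  2.01 -0.57  0.6   0.19] t 11.47 F [-9.9 11.2  2.2] w 0.0164
tool F [-4.4 -7.4 12.4] M [ 1.68 -0.44  0.75]
row [ 6.83  0.   -8.09] [ -0.05 -10.     0.04] q [ 0.55  0.18  2.01 -0.57  0.6   0.19] t 11.47 F [-9.9 11.2  2.2] w 0.0164
tool F [ 0.1 -7.4 13.2] M [ 1.83 -0.44  0.13]
```

```bash
python3 -m jog '[255,-0.02,0,-1.1,0,-1,0, 255,0.2,0,-2.2,0,-2,0, 255,0.6,0,-3.25,0,-3,0, 255,1.12,0,-4.24,0,-4,0, 255,1.8,0,-5.14,0,-5,0, 255,2.6,0,-5.95,0,-6,0, 255,3.5,0,-6.65,0,-7,0, 255,4.5,0,-7.2,0,-8,0, 255,5.5,0,-7.65,0,-9,0, 255,6.6,0,-7.9,0,-10,0, 255,6.6,0,-7.9,0,-10,0]'; python3 - <<'E'
from h import *
now(40)
s=get_image("scene");t=get_image("top")
cv2.imwrite("pics/q4.png",np.hstack([cv2.resize(x,(400,400),interpolation=cv2.INTER_CUBIC) for x in(t["color"][195:275,200:280],s["color"][215:295,350:430])]))
E
```

```text
clock: 12.85
position: [0.4961, 0.1577, 0.1502]
ee_rot: [-0.58, 0.724, 0.371, -0.03]
contact_force: [-4.3, 0.0, 3.9]
width: 0.0161
row [0.03 0.03 0.09] [ 0.03 -0.01  0.03] q [ 0.32  0.08  2.13 -0.46  0.48 -1.49] t 12.85 F [-4.3  0.   3.9] w 0.0161
tool F [-1.6 -5.5  0.8] M [ 0.34 -0.09  0.03]
```

View pics/q4.png

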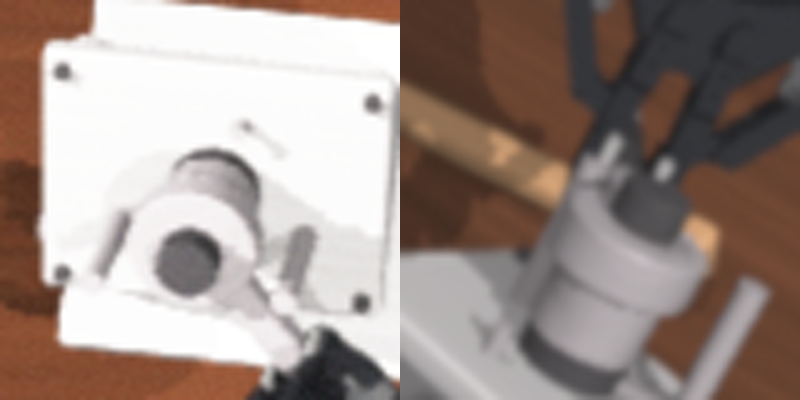

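```bash
python3 -m jog '[255,0.08,0,1.1,0,1,0, 255,0.31,0,2.2,0,2,0, 255,0.69,0,3.25,0,3,0, 255,1.22,0,4.24,0,4,0, 255,1.87,0,5.14,0,5,0, 255,2.65,0,5.95,0,6,0, 255,3.5,0,6.65,0,7,0, 255,4.45,0,7.2,0,8,0, 255,5.45,0,7.65,0,9,0, 255,6.5,0,7.9,0,10,0, 255,6.5,0,7.9,0,10,0]'; python3 - <<'E'
from h import *
now(-40)
s=get_image("scene");t=get_image("top")
cv2.imwrite("pics/q5.png",np.hstack([cv2.resize(x,(400,400),interpolation=cv2.INTER_CUBIC) for x in(t["color"][195:275,200:280],s["color"][215:295,350:430])]))
E
```

```text
clock: 14.32
position: [0.5057, 0.2646, 0.1498]
ee_rot: [0.686, -0.572, 0.088, -0.441]
contact_force: [-7.5, 9.2, 4.6]
width: 0.0164
row [ 0.29  0.04 -0.23] [-0.07 -0.    0.01] q [ 0.55  0.18  2.01 -0.57  0.59  0.2 ] t 14.32 F [-7.5  9.2  4.6] w 0.0164
tool F [-9.2 -8.2  3.3] M [ 0.39 -0.52  1.25]
```

View pics/q5.png

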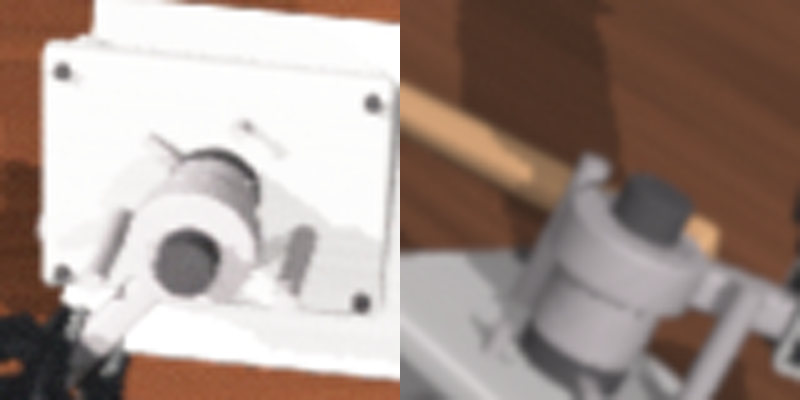

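The pointer is now visible at top crop (160,145), about 60–65° short of the stop at (245,125). Next is a return swing and another drive.

```bash
python3 -m jog '[255,-0.02,0,-1.1,0,-1,0, 255,0.2,0,-2.2,0,-2,0, 255,0.6,0,-3.25,0,-3,0, 255,1.12,0,-4.24,0,-4,0, 255,1.8,0,-5.14,0,-5,0, 255,2.6,0,-5.95,0,-6,0, 255,3.5,0,-6.65,0,-7,0, 255,4.5,0,-7.2,0,-8,0, 255,5.5,0,-7.65,0,-9,0, 255,6.6,0,-7.9,0,-10,0, 255,6.6,0,-7.9,0,-10,0]'; python3 - <<'E'
from h import *
now(40)
E
```

```text
clock: 15.8
position: [0.4952, 0.1581, 0.1494]
ee_rot: [-0.581, 0.724, 0.371, -0.03]
contact_force: [-3.7, 1.1, 4.1]
width: 0.0163
row [ 0.1   0.01 -0.01] [ 0.03 -0.02  0.04] q [ 0.32  0.08  2.13 -0.46  0.48 -1.49] t 15.8 F [-3.7  1.1  4.1] w 0.0163
tool F [-0.5 -5.4  1.4] M [ 0.3  -0.02 -0.19]
```

```bash
python3 -m jog '[255,0.08,0,1.1,0,1,0, 255,0.31,0,2.2,0,2,0, 255,0.69,0,3.25,0,3,0, 255,1.22,0,4.24,0,4,0, 255,1.87,0,5.14,0,5,0, 255,2.65,0,5.95,0,6,0, 255,2.65,0,5.95,0,6,0]'; python3 - <<'E'
from h import *
now(-8)
s=get_image("scene");t=get_image("top")
cv2.imwrite("pics/q6.png",np.hstack([cv2.resize(x,(400,400),interpolation=cv2.INTER_CUBIC) for x in(t["color"][195:275,200:280],s["color"][215:295,350:430])]))
E
```

```text
clock: 16.68
position: [0.4861, 0.2244, 0.1403]
ee_rot: [0.682, -0.673, -0.104, -0.266]
contact_force: [-4.4, 3.7, 4.3]
width: 0.0161
row [ 0.12  0.01 -0.18] [-0.03 -0.    0.05] q [ 0.49  0.14  2.1  -0.58  0.53 -0.39] t 16.68 F [-4.4  3.7  4.3] w 0.0161
tool F [-2.4 -6.1  2.9] M [ 0.53 -0.51  0.11]
```

View pics/q6.png

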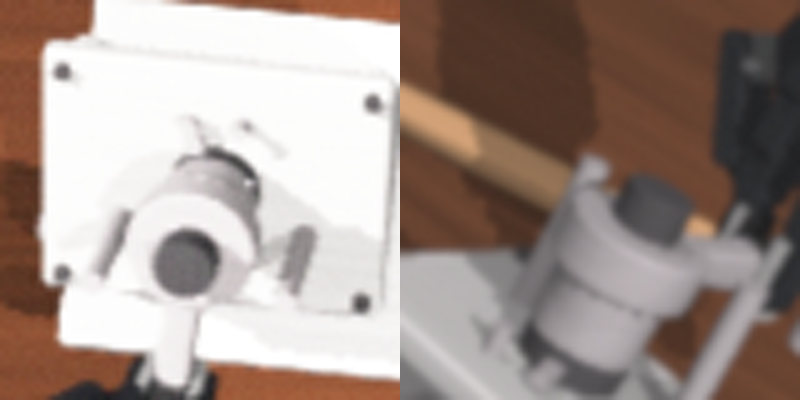

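```bash
python3 -m jog '[255,0.08,0,1.1,0,1,0, 255,0.31,0,2.2,0,2,0, 255,0.5,0,2.75,0,2.5,0, 255,0.69,0,3.25,0,3,0, 255,0.94,0,3.75,0,3.5,0, 255,1.22,0,4.24,0,4,0, 255,1.22,0,4.24,0,4,0]'; python3 - <<'E'
from h import *
now(-40)
s=get_image("scene");t=get_image("top")
cv2.imwrite("pics/q7.png",np.hstack([cv2.resize(x,(400,400),interpolation=cv2.INTER_CUBIC) for x in(t["color"][195:275,200:280],s["color"][215:295,350:430])]))
E
```

```text
clock: 17.65
position: [0.505, 0.2637, 0.1492]
ee_rot: [0.685, -0.574, 0.086, -0.44]
contact_force: [-6.9, 9.3, 4.8]
width: 0.0164
row [ 0.29  0.03 -0.1 ] [-0.06  0.03  0.02] q [ 0.55  0.18  2.01 -0.57  0.59  0.2 ] t 17.65 F [-6.9  9.3  4.8] w 0.0164
tool F [-8.8 -8.1  3.8] M [ 0.08 -1.62  1.17]
```

View pics/q7.png

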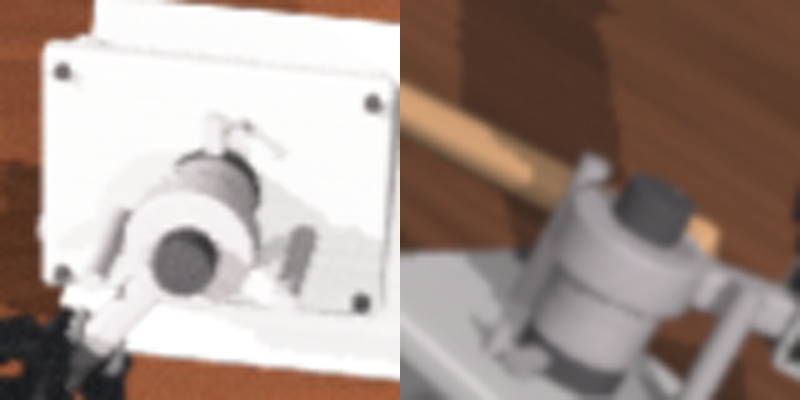

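The moment about the arbor jumped from -0.5 to -1.6, and the pointer is at top crop (222,125), next to the stop. One short extra stroke will confirm it's there.

```bash
python3 -m jog '[255,0.02,0,-1.1,0,-1,0, 255,0.25,0,-2.2,0,-2,0, 255,0.65,0,-3.25,0,-3,0, 255,1.15,0,-4.24,0,-4,0, 255,1.85,0,-5.14,0,-5,0, 255,1.85,0,-5.14,0,-5,0]'; python3 - <<'E'
from h import *
now(0)
E
```

```text
clock: 18.5
position: [0.4842, 0.2126, 0.14]
ee_rot: [-0.674, 0.689, 0.151, 0.22]
contact_force: [-3.9, 5.0, 3.9]
width: 0.0163
row [ 0.1   0.01 -0.11] [-0.02 -0.02  0.05] q [ 0.47  0.12  2.11 -0.58  0.52 -0.55] t 18.5 F [-3.9  5.   3.9] w 0.0163
tool F [-1.9 -5.5  4.6] M [ 0.76 -0.49  0.09]
```

```bash
python3 -m jog '[255,0.02,0,0.55,0,0.5,0, 255,0.08,0,1.1,0,1,0, 255,0.19,0,1.66,0,1.5,0, 255,0.31,0,2.2,0,2,0,255,0.31,0,2.2,0,2,0]'; python3 - <<'E'
from h import *
now(-16)
E
```

```text
clock: 19.12
position: [0.4891, 0.2352, 0.1414]
ee_rot: [0.688, -0.652, -0.056, -0.313]
contact_force: [-4.5, 5.6, 5.5]
width: 0.0162
row [ 0.17  0.01 -0.17] [-0.04 -0.01  0.04] q [ 0.51  0.15  2.08 -0.59  0.55 -0.23] t 19.12 F [-4.5  5.6  5.5] w 0.0162
tool F [-2.9 -7.3  4.5] M [ 0.71 -0.67  0.33]
```

```bash
python3 -m jog '[255,0.02,0,0.55,0,0.5,0, 255,0.08,0,1.1,0,1,0, 255,0.19,0,1.66,0,1.5,0,255,0.19,0,1.66,0,1.5,0]'; python3 - <<'E'
from h import *
now(-28)
E
```

```text
clock: 19.62
position: [0.495, 0.2489, 0.1439]
ee_rot: [0.689, -0.618, 0.015, -0.378]
contact_force: [-7.2, 4.0, 5.0]
width: 0.0165
row [ 0.24 -0.    0.04] [-0.02  0.02  0.03] q [ 0.54  0.16  2.05 -0.59  0.57 -0.01] t 19.62 F [-7.2  4.   5. ] w 0.0165
tool F [-5.1 -8.1  1. ] M [ 0.33 -1.63  0.63]
```

```bash
python3 -m jog '[255,0.03,0,0.55,0,0.5,0,255,0.03,0,0.55,0,0.5,0]'; python3 - <<'E'
from h import *
now(-32)
s=get_image("scene");t=get_image("top")
cv2.imwrite("pics/q8.png",np.hstack([cv2.resize(x,(400,400),interpolation=cv2.INTER_CUBIC) for x in(t["color"][205:245,220:260],s["color"][255:295,360:400])]))
E
```

```text
clock: 19.88
position: [0.499, 0.2556, 0.1462]
ee_rot: [0.69, -0.602, 0.039, -0.4]
contact_force: [-8.9, 7.9, 5.9]
width: 0.0164
row [ 0.25  0.03 -0.2 ] [-0.07  0.    0.02] q [ 0.54  0.17  2.03 -0.58  0.58  0.06] t 19.88 F [-8.9  7.9  5.9] w 0.0164
tool F [-8.3 -9.9  3.1] M [ 0.53 -0.87  0.95]
```

View pics/q8.png

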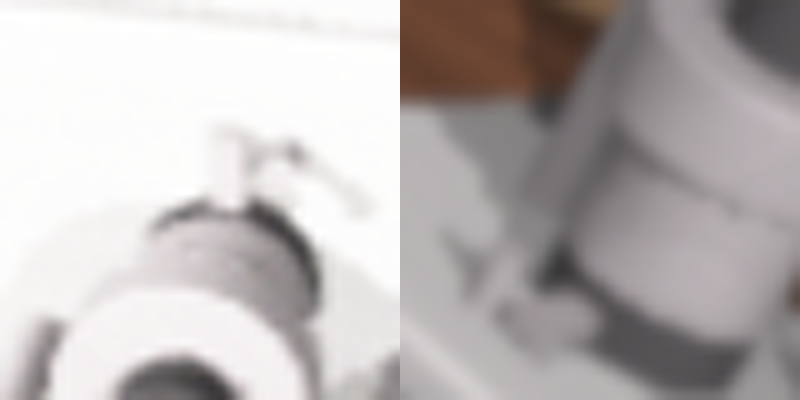

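```bash
python3 -m jog '[255,0.03,0,0.55,0,0.5,0,255,0.08,0,1.1,0,1,0,255,0.08,0,1.1,0,1,0]'; python3 - <<'E'
from h import *
now(-40)
s=get_image("scene");t=get_image("top")
cv2.imwrite("pics/q9.png",np.hstack([cv2.resize(x,(400,400),interpolation=cv2.INTER_CUBIC) for x in(t["color"][205:245,220:260],s["color"][255:295,360:400])]))
E
```

```text
clock: 20.35
position: [0.5052, 0.2639, 0.1495]
ee_rot: [0.686, -0.573, 0.087, -0.441]
contact_force: [-7.9, 9.4, 6.0]
width: 0.0162
row [ 0.29  0.05 -0.14] [-0.06  0.01  0.01] q [ 0.55  0.18  2.01 -0.57  0.59  0.2 ] t 20.35 F [-7.9  9.4  6. ] w 0.0162
tool F [-9.1 -9.6  3.6] M [ 0.44 -1.49  1.2 ]
```

View pics/q9.png

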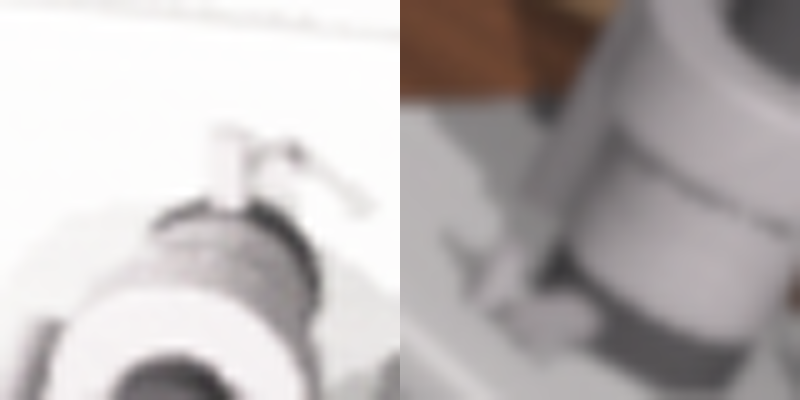

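```bash
python3 - <<'E'
import cv2,numpy as np
a=cv2.imread("pics/q7.png");b=cv2.imread("pics/q9.png")
# q7 top: roi 195:275,200:280 x5 ; take 205:245,220:260
A=cv2.resize(a[50:250,100:300],(400,400));B=cv2.resize(a[200:400,450:650],(400,400)) # scene 255:295, 360:400
A=cv2.resize(a[50:250,100:300],(400,400))
g=cv2.convertScaleAbs
out=np.hstack([A[80:280],b[80:280,:400]]);
out2=np.hstack([B[180:380],b[180:380,400:]])
o=np.vstack([out,out2]); o[:200]=np.clip((o[:200].astype(float)-150)*2.4,0,255); cv2.imwrite("pics/cmp.png",o)
E
```

```text
(no output)
```

View pics/cmp.png

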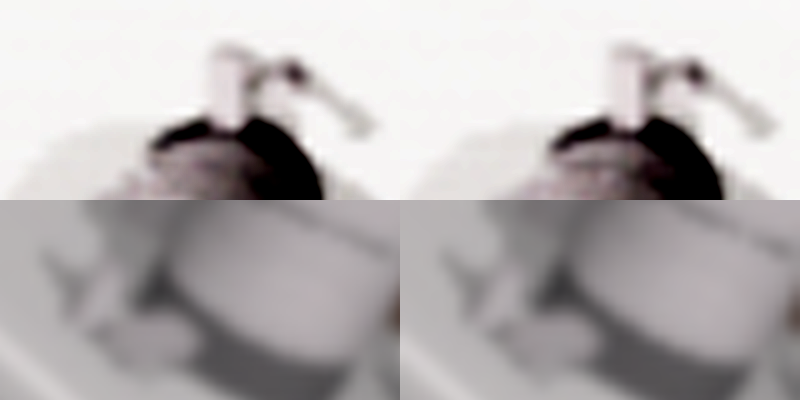

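Between q7 and q9 the pointer is in the identical place against the stop pin, although the handle was driven further. It's at the stop, so I'll ease off and lift off along the arbor axis.

```bash
python3 -m jog '[255,0.0,0,-1.1,0,-1,0, 255,0.0,0,-1.1,0,-1,0]'; python3 - <<'E'
from h import *
now(-32)
E
```

```text
clock: 20.7
position: [0.4988, 0.2554, 0.1462]
ee_rot: [0.69, -0.602, 0.04, -0.401]
contact_force: [-3.9, 8.7, 3.8]
width: 0.0163
row [ 0.25  0.04 -0.18] [-0.06 -0.    0.03] q [ 0.54  0.17  2.03 -0.58  0.58  0.07] t 20.7 F [-3.9  8.7  3.8] w 0.0163
tool F [-6.3 -5.6  5.8] M [ 0.59 -1.09  0.84]
```

```bash
python3 -m jog '[255,-0.1,0,-0.5,0,-0.6,0, 255,-0.1,-0.5,-0.5,0,-0.6,0, 255,-0.1,-1.2,-0.5,0,-0.6,0,255,-0.1,-1.2,-0.5,0,-0.6,0]'; python3 - <<'E'
from h import *
now(-28)
E
```

```text
clock: 21.2
position: [0.4898, 0.2509, 0.1544]
ee_rot: [0.69, -0.619, 0.012, -0.376]
contact_force: [2.6, 1.2, 1.2]
width: 0.0161
row [ 0.24  1.17 -0.13] [-0.03  0.08  0.04] q [ 0.55  0.15  2.04 -0.57  0.6  -0.03] t 21.2 F [2.6 1.2 1.2] w 0.0161
tool F [1.7 0.2 2.6] M [ 0.6  -0.38 -0.13]
```

```bash
python3 -m jog '[255,0,-0.6,0,0,0,0, 255,0,-1.2,0,0,0,0, 255,0,-2,0,0,0,0, 255,0,-3.5,0,0,0,0, 255,0,-6,0,0,0,0, 255,0,-8.5,0,0,0,0,255,0,-8.5,0,0,0,0]'; python3 - <<'E'
from h import *
now(-28)
s=get_image("scene");t=get_image("top")
cv2.imwrite("pics/r1.png",np.hstack([cv2.resize(x,(400,400),interpolation=cv2.INTER_CUBIC) for x in(t["color"][195:275,200:280],s["color"][175:295,320:440])]))
E
```

```text
clock: 22.08
position: [0.4453, 0.2544, 0.2291]
ee_rot: [0.69, -0.619, 0.011, -0.375]
contact_force: [-0.0, 0.3, -3.8]
width: 0.0164
row [ 0.27  9.87 -0.03] [-0.04  0.1   0.03] q [ 0.62  0.01  1.97 -0.48  0.8  -0.11] t 22.07 F [-0.   0.3 -3.8] w 0.0164
tool F [-1.8  3.3 -0.6] M [-0.21  0.06  0.6 ]
```

View pics/r1.png

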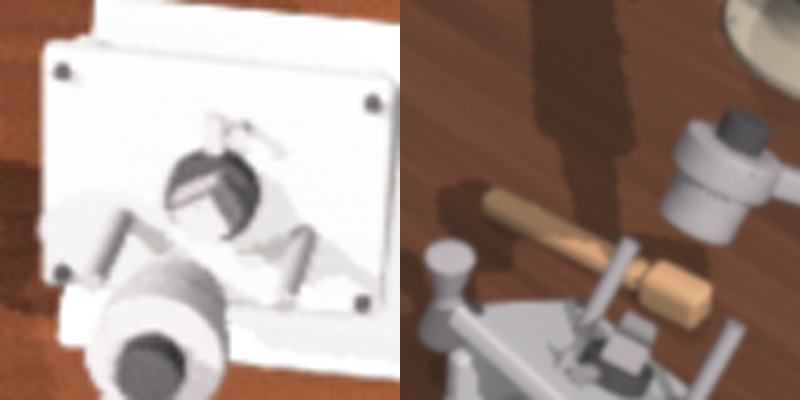

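```bash
python3 - <<'E'
from h import *
togo((.46,.15,.29),RW);togo((.538,-.2055,.29),RW)
E
```

```text
row [ 9.4 -4.2 -6.6] [-0.87 -3.39  3.71] q [ 0.62  0.02  1.97 -0.48  0.8  -0.11] t 22.18 F [-0.1  0.3 -4.2] w 0.0162
row [ 33.87   1.49 -32.93] [-0.87 -3.39  3.71] q [ 0.62  0.02  1.97 -0.48  0.8  -0.11] t 22.18 F [-0.1  0.3 -4.2] w 0.0162
```

```bash
python3 -m jog '[255,3,-2.5,-2,-0.3,-1.1,1.2, 255,6,-4,-4,-0.6,-2.2,2.4, 255,9.4,-4.2,-6.6,-0.87,-3.39,3.71, 255,12.5,-3.4,-10,-0.87,-3.39,3.71, 255,16.6,-2.5,-14.3,-0.87,-3.39,3.71, 255,20.6,-1.6,-18.6,-0.87,-3.39,3.71, 255,24.7,-0.6,-23,-0.87,-3.39,3.71, 255,28.8,0.3,-27.5,-0.87,-3.39,3.71, 255,32,1,-31,-0.87,-3.39,3.71, 255,33.87,1.5,-32.93,-0.87,-3.39,3.71, 255,33.87,1.5,-32.93,-0.87,-3.39,3.71, 255,33.87,1.5,-32.93,-0.87,-3.39,3.71]'; python3 - <<'E'
from h import *
togo((.538,-.2055,.12),RW)
s=get_image("scene");crop(s,200,100,195,147,4,"pics/l3.png")
E
```

```text
clock: 23.68
position: [0.5384, -0.2044, 0.2895]
ee_rot: [0.707, -0.706, 0.031, -0.031]
contact_force: [0.7, 0.5, -3.6]
width: 0.0161
row [-0.   16.95 -0.15] [-0.01  0.   -0.01] q [-0.48  0.25  1.4   0.    1.5  -1.97] t 23.68 F [ 0.7  0.5 -3.6] w 0.0161
```

View pics/l3.png

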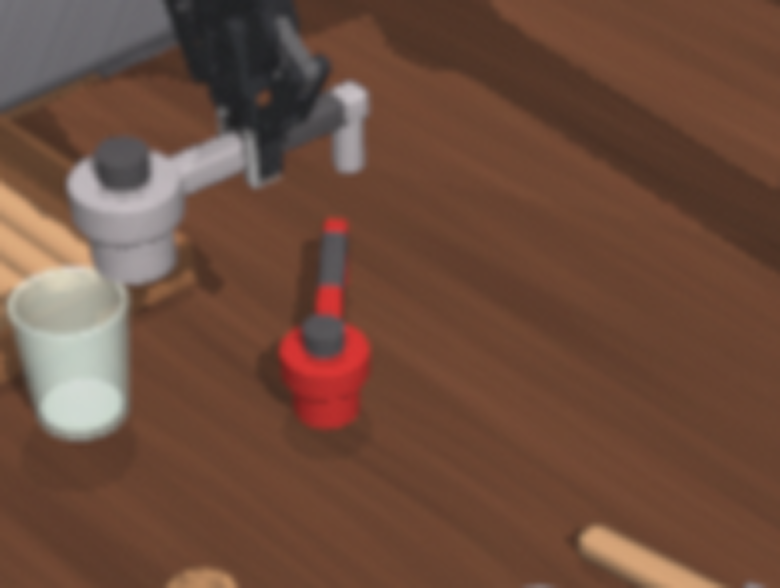

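```bash
python3 -m jog '[255,0,5,-0.1,0,0,0, 255,0,10,-0.1,0,0,0, 255,0,16,-0.1,0,0,0, 255,0,21,-0.1,0,0,0, 255,0,24.5,-0.1,0,0,0, 255,0,25.5,-0.1,0,0,0, 255,0,25.5,-0.1,0,0,0]'; python3 - <<'E'
from h import *
togo((.538,-.2055,.0238),RW)
E
```

```text
clock: 24.6
position: [0.5395, -0.2056, 0.0359]
ee_rot: [0.706, -0.706, 0.03, -0.031]
contact_force: [0.5, -0.2, -3.2]
width: 0.0164
row [-0.15  1.21 -0.  ] [-0.    0.01  0.01] q [-0.49  0.45  1.77  0.    0.92 -1.97] t 24.6 F [ 0.5 -0.2 -3.2] w 0.0164
```

```bash
python3 -m jog '[255,0,0.3,0,0,0,0, 255,0,0.6,0,0,0,0, 255,0,0.8,0,0,0,0, 255,0,0.9,0,0,0,0, 255,0,1.0,0,0,0,0, 255,0,1.0,0,0,0,0]'; python3 - <<'E'
from h import *
togo((.538,-.2055,.0238),RW)
print(get_state()["moment"])
E
```

```text
clock: 25.35
position: [0.5389, -0.2062, 0.0253]
ee_rot: [0.707, -0.706, 0.031, -0.032]
contact_force: [0.2, 0.3, -3.3]
width: 0.0166
row [-0.1   0.15  0.06] [-0.   -0.    0.01] q [-0.49  0.46  1.78  0.    0.9  -1.97] t 25.35 F [ 0.2  0.3 -3.3] w 0.0166
[-0.05663602  0.23861508  0.00221007]
```

```bash
python3 -m jog '[255,0,0.05,0,0,0,0, 255,0,0.1,0,0,0,0, 255,0,0.15,0,0,0,0, 255,0,0.15,0,0,0,0]'; python3 - <<'E'
from h import *
togo((.538,-.2055,.0238),RW)
print(get_state()["moment"])
E
```

```text
clock: 25.85
position: [0.5389, -0.2062, 0.0241]
ee_rot: [0.706, -0.706, 0.031, -0.032]
contact_force: [-1.0, -0.0, -1.2]
width: 0.0162
row [-0.1   0.03  0.06] [-0.   -0.    0.01] q [-0.49  0.46  1.78  0.    0.89 -1.97] t 25.85 F [-1.  -0.  -1.2] w 0.0162
[0.04251214 0.16697784 0.0002717 ]
```

```bash
python3 -m jog '[255,0,0.05,0,0,0,0, 255,0,0.1,0,0,0,0, 255,0,0.1,0,0,0,0]'; python3 - <<'E'
from h import *
togo((.538,-.2055,.0238),RW)
print(get_state()["moment"])
s=get_image("scene");crop(s,200,150,160,120,5,"pics/l4.png")
E
```

```text
clock: 26.22
position: [0.539, -0.2062, 0.0239]
ee_rot: [0.706, -0.706, 0.031, -0.032]
contact_force: [-3.8, 1.1, 5.5]
width: 0.0162
row [-0.1   0.01  0.06] [-0.   -0.    0.01] q [-0.49  0.47  1.78  0.    0.89 -1.97] t 26.23 F [-3.8  1.1  5.5] w 0.0162
[ 0.12895353  0.4497228  -0.00812888]
```

View pics/l4.png

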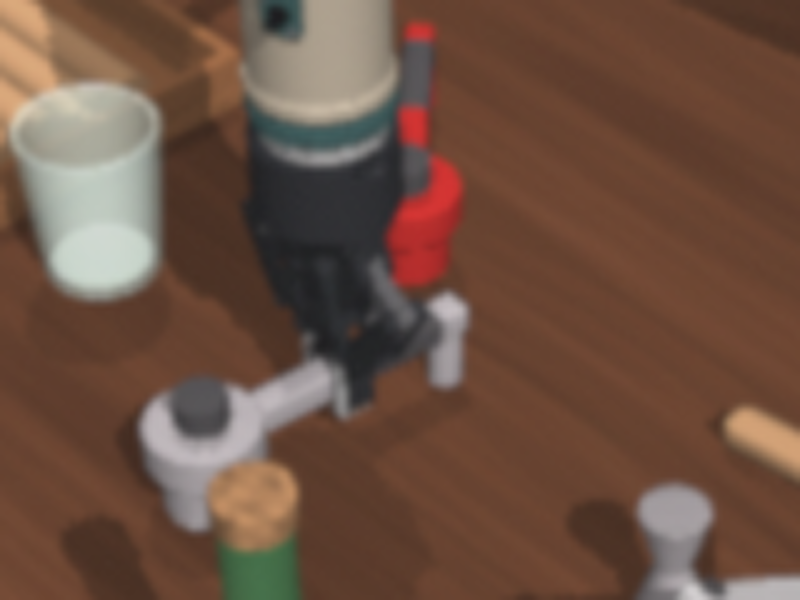

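```bash
python3 -m jog '[255,0,-0.05,0,0,0,0, 200,0,-0.05,0,0,0,0, 100,0,-0.05,0,0,0,0, 0,0,-0.05,0,0,0,0, 0,0,-0.05,0,0,0,0, 0,0,-0.05,0,0,0,0, 0,0,-0.05,0,0,0,0, 0,0,-0.05,0,0,0,0]'; python3 - <<'E'
from h import *
togo((.538,-.2055,.0238),RW)
E
```

```text
clock: 27.28
position: [0.539, -0.2062, 0.0234]
ee_rot: [0.706, -0.706, 0.031, -0.032]
contact_force: [0.6, -0.0, -0.0]
width: 0.0853
row [-0.11 -0.04  0.06] [-0.   -0.    0.01] q [-0.49  0.47  1.78  0.    0.89 -1.97] t 27.27 F [ 0.6 -0.  -0. ] w 0.0853
```

```bash
python3 -m jog '[0,0,-2,0,0,0,0, 0,0,-7,0,0,0,0, 0,0,-13,0,0,0,0, 0,0,-19,0,0,0,0, 0,0,-22,0,0,0,0, 0,-10,-22,0,0,0,0, 0,-14,-22,0,0,0,0, 0,-14,-22,0,0,0,0]'; python3 - <<'E'
from h import *
s=get_image("scene");t=get_image("top")
cv2.imwrite("pics/end.png",np.vstack([np.hstack([cv2.resize(x,(400,300),interpolation=cv2.INTER_CUBIC) for x in(t["color"],s["color"])]),np.hstack([cv2.resize(x,(400,300),interpolation=cv2.INTER_CUBIC) for x in(t["color"][195:255,200:280],s["color"][180:270,210:330])])]))
print(get_state()["clock"],get_state()["position"])
a=cv2.imread("pics/top0.png");d=cv2.absdiff(a,t["color"]).max(2)>50;print([ (c.round().tolist(),s_[4]) for c,s_ in zip(*(lambda r:(r[3],r[2]))(cv2.connectedComponentsWithStats(d.astype(np.uint8)))) if s_[4]>12])
E
```

```text
clock: 28.28
position: [0.3957, -0.1926, 0.2433]
ee_rot: [0.707, -0.706, 0.032, -0.031]
contact_force: [-0.0, -0.5, 0.3]
width: 0.0851
28.375 [ 0.39822336 -0.19369261  0.2437334 ]
[([309.0, 223.0], np.int32(280725)), ([481.0, 402.0], np.int32(17317)), ([295.0, 419.0], np.int32(6674)), ([570.0, 369.0], np.int32(13)), ([587.0, 401.0], np.int32(839)), ([342.0, 465.0], np.int32(802)), ([373.0, 469.0], np.int32(503)), ([302.0, 464.0], np.int32(17)), ([318.0, 464.0], np.int32(71)), ([263.0, 478.0], np.int32(86))]
```

View pics/end.png

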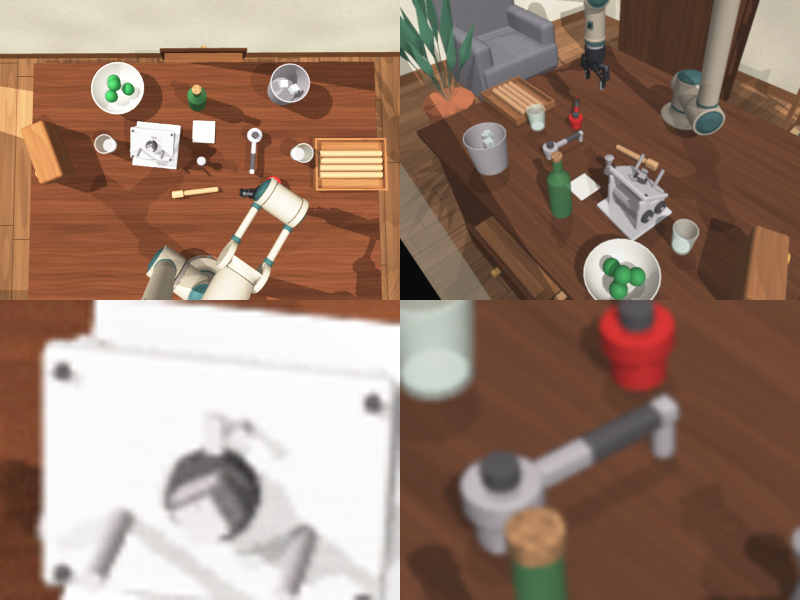

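```bash
python3 -c "
from rig import *
sign_off();print(get_state()['clock'])"
```

```text
the job is handed in; nothing more can be done
the job is handed in; nothing more can be done
```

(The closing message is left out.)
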